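# Prise the press-fit cover off a detector module

### The arm

A 6-joint arm with a two-finger parallel gripper is mounted at the origin on a cart in front of the work surface, level with it; the furniture and walls round the work are solid. World frame = base frame: x ahead of the robot, y to its left, z up, the work surface at z = 0. Lengths are in mm, angles in rad, forces in N, time in s.
With the tool pointing down it reaches from about 300 to 875 mm from the base axis. Payload 6.4 kg.
Tool frame: the origin (TCP) lies at the centre of the arm's flange, where the gripper is bolted on; the fingertips stand 173 mm ahead of it and the grasp point (between the pads) lies 155 mm ahead of it; z points along the fingers, y is the line along which they close (so a half turn about z gives the same grasp; the last joint's range is limited). The gripper opens to 85 mm and grips with 20 to 120 N. Pads are 22 mm wide; open, the fingers measure 114 mm over their backs; the gripper's body (76 mm by 85 mm) begins 54 mm behind the grasp point. The pads swing forward as they close: fully open they stand 13 mm farther back than shut.
Start: joints at [0.928, 0.181, 1.607, -0, 1.354, -0.206], TCP at [243.241, 521.034, 404.688] pointing down, gripper open.
Joint ranges: [-2.99, 2.99], [-0.89, 2.07], [0.3, 2.58], [-1.14, 4.28], [0, 2.63], [-3.12, 3.12]. Speed limits (rad/s): [2.57, 2.57, 3.01, 3.14, 3.14, 3.14].

### API

Orientations are given as a unit quaternion [w, x, y, z].
In Python, from station import ctrl, optics gives the robot as it stands.
- The arm moves only by the tool send_rows, never from a script. Its argument "rows" is one flat list of numbers, 5 for each row, row after row: the opening, from -1 (shut) to 1 (fully open), then the shift along the tool's x, y, z normalised to -1 to 1, where 1 is 30 mm, then the turn about the tool's z normalised to -1 to 1, where 1 is 0.1 rad. In form: [jaw, tx, ty, tz, turn, jaw, tx, ty, tz, turn, ...]. A call has 1 to 5 rows; each row shifts and turns the commanded pose from where the row before left it, along the tool's axes as they then stand; what a row does not reach is not made up. A row lasts 1/8 s, in which the tool goes at most 62.5 mm and 10.7 degrees, less where a joint would pass 70% of its speed; a pose out of reach is approached as far as the arm can. A call with a number of a shift or a turn outside -1 to 1 is refused whole. A call with a gripper value outside its range is refused whole. The fingers move at their own pace and stop on an object; "force" is the grip in N (left out, the last holds). Time passes only in rows, so rows that do not move let the fingers close. It gives the time, the measured TCP pose, the force, the opening and the grip force at its end, in the units of the state.
- ctrl.get_state(): the state, without advancing time (a new reading comes with each control period).
- optics.snapshot(name): name is "side" or "top" or "wrist"; returns the picture (480x640x3 uint8, blue, green, red); there is no depth.
- optics.camera_info(name): a dict with "fx", "fy", "cx", "cy" (pixels), "extrinsics" (4x4, takes a point from camera to world coordinates). Camera axes: x right, y down, z forward; pixel columns grow to the right and rows downward; lengths in mm; the calibration is good to about 2 mm. A picture is of the moment at which its call begins: read the wrist's pose just before it. camera_info takes no time and is no camera call; for the wrist camera it gives the pose at the moment of the call.
- ctrl.job_done(): hands the job in; it is judged then, once.
The state is a dict: "t": time; "joint_positions": joint angles; "qd": joint speeds; "joint_efforts": joint torques, N m; "eef_pos": TCP position; "eef_rot": TCP orientation; "wrist_force": force on the tool from outside, world axes, zero at the start; "moment": the same for the moment, N m; "width": finger opening in mm; "finger_force": force on a finger pad.
Only numpy, scipy, OpenCV 4.12 (cv2) and the standard library are available. Lean on these libraries where they do the work, as an engineer would, in place of code of your own. Each camera call takes 0.05 s, during which the arm holds its last target. There are 200 camera calls.

### The job

Open the analyser's detector module on its service plate: with the double-ended pry wedge, work the press-fit aluminium cover up from alternate ends, some 3 or 4 mm at each end first and then fully at each end, so that it never cocks by more than about 3 degrees and comes loose all round; do not pull it with the gripper while it is still tight. Then lay the wedge down flat on the bench. Lift the loose cover off by its collar and lay it flat, collar up, in the steel parts tray, leaving the vial, moisture dish and timer alone.

Things in the scene. Friction and masses are not known exactly. Their poses are not given: they have to be found in the camera images.
- module: Detector module, fixed: ribbed grey metal box 62 x 160 mm (x, y) on a steel plate 100 x 186 x 6 mm. Origin: centre of the plate's underside, on the bench; +y points to its left end. A spigot 50 x 76 mm, 7 mm high, with a sprung nose in each end grips the cover inside by friction: about 10 N raise an end. Once free, the cover rests loose on the noses, 5 to 7 mm up.
- cover: Press-fit aluminium cover, 62 x 132 x 11 mm (x, y, z), about 0.17 kg, with a round dark collar 30 mm in diameter, 22 mm high, on its middle to grasp it by (its lowest 3 mm are up to 38 mm wide). Origin: centre of its underside; axes start parallel to the module's, y long. Seated when its origin is 42 mm above the module's. Solid ends with a 2 mm chamfer below.
- module_seam (a point): Centre of the seam plane, 42 mm above the module's origin; module's axes. At each end the module is cut 5 mm lower: a pry gap under the cover, its flat floor 37 mm above the module's origin, open to the end and both sides over the full 62 mm width; its blind end is 40 mm from the centre. The floor runs on 14 mm outside the cover as an open ledge (to 80 mm from the centre).
- cover_left_end (a point): Underside of the cover at its +y end, 64 mm from its centre, middle of the edge; from here a 2 mm, 45 degree chamfer runs out and up to the end face (66 mm). When the other end is pried, the cover see-saws about the nose on this side and this end sinks by about a quarter of what the other gains.
- cover_right_end (a point): Underside of the cover at its -y end, 64 mm from its centre, middle of the edge; from here a 2 mm, 45 degree chamfer runs out and up to the end face (66 mm).
- cover_left_grip (a point): Point of the cover's underside on its centre line, 39.5 mm to the left (+y) of its centre, where the nose grips that side. It stays about as high as it has been raised; above about 5 mm that side is free.
- cover_right_grip (a point): Point of the cover's underside on its centre line, 39.5 mm to the right (-y) of its centre, where the nose grips that side. It stays about as high as it has been raised; above about 5 mm that side is free.
- cover_collar (a point): Centre of the top of the cover's collar, 33 mm above the cover's origin.
- pry_wedge: Double-ended pry wedge of black nylon, 170 x 20 x 16 mm (x, y, z), 0.07 kg, lying flat on the bench. Origin: centre of its underside; x is its long axis. The middle 107 mm is a block 20 mm wide, 16 mm thick, to grasp across y. Both ends are alike, so either can be used without turning the tool round. Low friction on the ends (about 0.25).
- wedge_tip_a (a point): Lower edge of the wedge's tip at its +x end, 85 mm from the middle. The tip is 1.8 mm thick; the top rises from it by 0.45 mm per mm over 31.5 mm, the underside is flat. With the tool level on the floor of a pry gap and its tip d mm inside the cover's end point (at most 24), that end is lifted by about 0.45 d - 3.2 mm.
- wedge_tip_b (a point): Lower edge of the wedge's tip at its -x end, 85 mm from the middle.
- parts_tray: Empty shallow steel tray, loose, 128 x 190 x 20 mm (x, y, z), walls 2.5 mm, floor 2.5 mm thick. Origin: centre of its underside; y is its long axis.
- vial: Bystander: capped sample vial, 32 mm across, 72 mm tall, standing behind the module. Origin: centre of its underside.
- moisture_dish: Bystander: round aluminium moisture dish with lid, 60 mm across, 34 mm high, behind the module. Origin: centre of its underside.
- timer: Bystander: flat white lab timer, 70 x 64 x 18 mm, left of the module. Origin: centre of its underside.

How it is judged (in metres and radians):
On the way, in this order (a step that is already met when the one before it is completed fails the run):
1. the wedge has raised one side of the cover by more than 1 mm (at its grip point) while the other side is still down (below 1.5 mm) (contact force between pry_wedge and cover above 0.5 N and ((z of cover_left_grip in the frame of module_seam above 0.001 m and z of cover_right_grip in the frame of module_seam below 0.0015 m) or (z of cover_right_grip in the frame of module_seam above 0.001 m and z of cover_left_grip in the frame of module_seam below 0.0015 m))), for 0.1 s.
2. the wedge has raised the other side as well: both grip points are up by more than 1.5 mm (contact force between pry_wedge and cover above 0.5 N and z of each of cover_left_grip, cover_right_grip in the frame of module_seam above 0.0015 m), for 0.1 s.
3. the cover is loose all round: both grip points up by more than 4 mm with the wedge drawn out (contact force between each of pry_wedge, the fingers and cover below 0.1 N and z of each of cover_left_grip, cover_right_grip in the frame of module_seam above 0.004 m), for 0.2 s.
4. the wedge lies down and is let go, off the module (height (world z) of pry_wedge below 0.008 m and contact force between the fingers and pry_wedge below 0.1 N and angle between pry_wedge's own z axis and vertical below 0.1 rad and horizontal distance between cover and module below 0.02 m), for 0.2 s.
At the end, for the whole second after the job is handed in: The cover lies flat and collar up on the floor of the parts tray (underside 1 to 6 mm above the tray's origin, within 50 mm of its middle, tilt under 0.05 rad), the tray flat on the bench, the pry wedge lying flat on the bench (underside below 8 mm), all released and at rest (horizontal distance between cover and parts_tray below 0.05 m and z of cover in the frame of parts_tray between 0.001 and 0.006 m and angle between each of cover, parts_tray's own z axis and vertical below 0.05 rad and linear speed of each of cover, pry_wedge below 0.02 m/s and height (world z) of pry_wedge below 0.008 m and angle between pry_wedge's own z axis and vertical below 0.1 rad and height (world z) of parts_tray below 0.006 m); the robot touches nothing.
It fails at once if the cover cocked by more than 0.065 rad (about 3.7 degrees) while still gripped (a grip point less than 4 mm up) on the module (angle between cover's own z axis and vertical above 0.065 rad and distance between cover and module_seam below 0.012 m and z of any of cover_left_grip, cover_right_grip in the frame of module_seam below 0.004 m).
It fails at once if the cover pulled by the fingers while still tight (a grip point less than 3 mm up) (contact force between the fingers and cover above 1 N and distance between cover and module_seam below 0.02 m and z of any of cover_left_grip, cover_right_grip in the frame of module_seam below 0.003 m).
It fails at once if the vial, the moisture dish or the timer disturbed (moved more than 30 mm or tipped) (distance of any of vial, moisture_dish, timer from where it was at the start of the episode above 0.03 m or angle between vial's own z axis and vertical above 0.5 rad).
It also fails if it takes over 72 s, if anything falls off the work surface, if the arm or the gripper's body presses on something with over 40 N, if the wrist force passes 120 N, or if a joint passes its speed limit or range.

## Working session

There is one attempt and no reset: what is moved stays moved. The work goes in short steps, Python scripts to look and compute and a tool call to move; the robot and the scene stay as the last step left them, time stands still between calls to the robot, and variables do not carry over. Pictures are saved under pics/ and viewed, at most 10 in all, crops included, and the job is handed in when it is done.

Besides the shell and the picture viewer there is one more tool, called after "Call:" by a JSON object that holds its "method" and its "body", one argument or row to a line. send_rows: Moves the arm, as the interface text tells. Its arguments: {"type":"object","properties":{"rows":{"type":"array"},"force":{"type":"number"}},"required":["rows"]}

```bash
ls; mkdir -p pics; python3 - <<'E'
from station import ctrl, optics
import cv2,numpy as np
s=ctrl.get_state();print({k:np.round(v,3).tolist() for k,v in s.items()})
for n in("top","side"):
    im=optics.snapshot(n);cv2.imwrite(f"pics/{n}0.png",im)
    c=optics.camera_info(n);print(n,c["fx"],c["fy"],c["cx"],c["cy"]);print(np.round(c["extrinsics"],3).tolist())
c=optics.camera_info("wrist");print(np.round(c["extrinsics"],3).tolist(),c["fx"])
E
```

```text
pics
{'t': 0.0, 'joint_positions': [0.928, 0.182, 1.608, -0.0, 1.354, -0.206], 'qd': [0.001, 0.001, 0.0, 0.001, 0.0, 0.001], 'joint_efforts': [0.001, -44.487, -35.134, -0.0, 0.009, 0.0], 'eef_pos': [243.082, 520.81, 403.799], 'eef_rot': [-0.0, 0.217, 0.976, -0.001], 'wrist_force': [-0.135, 1.164, 0.217], 'moment': [0.018, 0.006, 0.003], 'finger_force': 0.0, 'width': 85.466}
top 616.1581644601946 616.1581644601946 307.08717615766994 226.33959870531376
[[0.007, -0.975, 0.224, 313.441], [-1.0, -0.008, -0.004, 51.942], [0.005, -0.224, -0.975, 1323.92], [0.0, 0.0, 0.0, 1.0]]
side 450.1643889413825 450.1643889413825 319.8369066007666 231.8680547740605
[[0.962, -0.135, 0.236, 378.822], [-0.272, -0.465, 0.842, -723.633], [-0.004, -0.875, -0.484, 520.164], [0.0, 0.0, 0.0, 1.0]]
[[0.423, 0.876, 0.233, 183.874], [0.906, -0.408, -0.111, 547.939], [-0.002, 0.258, -0.966, 372.984], [0.0, 0.0, 0.0, 1.0]] 344.10191629646107
```

View pics/top0.png

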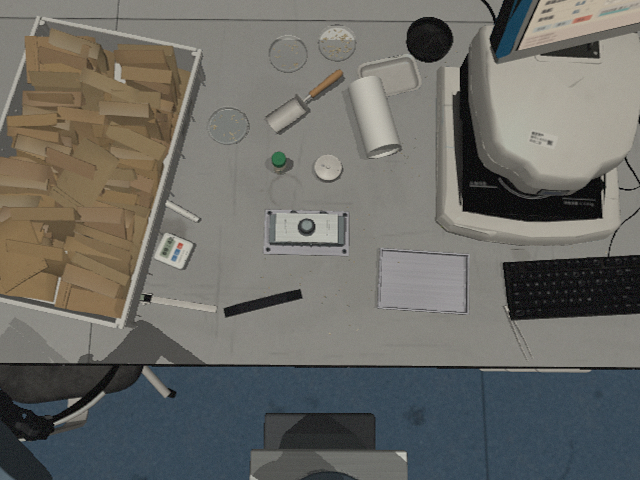

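View pics/side0.png

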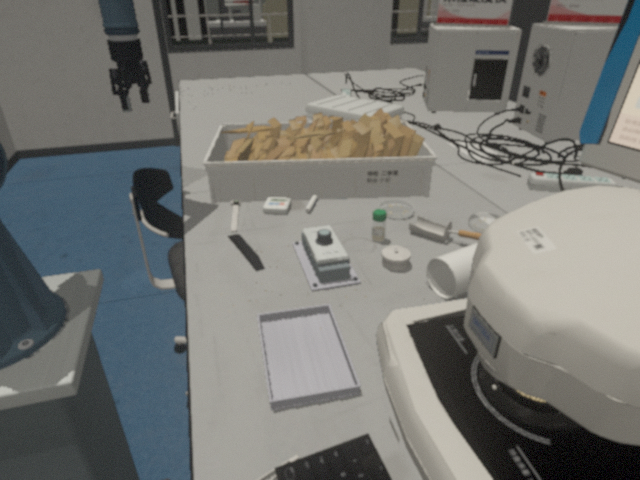

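The top view shows the wedge at about (225–302, 290–316), the module at (265–349, 210–255) with the collar at (306, 227), and the tray at (378–468, 249–313). The timer is at (175, 251), the vial at (279, 160) and the dish at (327, 167). The side view agrees with this layout.

```bash
cat > h.py <<'E'
from station import ctrl, optics
import cv2,numpy as np
def ray(c,uv,z):
    uv=np.atleast_2d(np.float64(uv));E=np.array(c["extrinsics"])
    d=np.c_[(uv[:,0]-c["cx"])/c["fx"],(uv[:,1]-c["cy"])/c["fy"],np.ones(len(uv))]@E[:3,:3].T
    return E[:3,3]+d*((z-E[2,3])/d[:,2])[:,None]
def proj(c,P):
    E=np.array(c["extrinsics"]);p=(np.atleast_2d(P)-E[:3,3])@E[:3,:3]
    return np.c_[p[:,0]/p[:,2]*c["fx"]+c["cx"],p[:,1]/p[:,2]*c["fy"]+c["cy"]]
def blob(mask,roi):
    x0,y0,x1,y1=roi;m=np.zeros_like(mask);m[y0:y1,x0:x1]=mask[y0:y1,x0:x1]
    cs,_=cv2.findContours(m,cv2.RETR_EXTERNAL,cv2.CHAIN_APPROX_NONE)
    return max(cs,key=cv2.contourArea)[:,0,:].astype(np.float32)
def rect(P):
    r=cv2.minAreaRect(np.float32(P[:,:2]));b=cv2.boxPoints(r)
    e=[b[1]-b[0],b[2]-b[1]];l=max(e,key=np.linalg.norm);
    return np.round(r[0],1),np.round(sorted(r[1]),1),round(float(np.degrees(np.arctan2(l[1],l[0]))%180),2)
E
python3 - <<'E'
from h import *
im=cv2.imread("pics/top0.png");c=optics.camera_info("top")
g=cv2.cvtColor(im,cv2.COLOR_BGR2GRAY).astype(int)
print("wedge",rect(ray(c,blob((g<60).astype(np.uint8),(215,280,310,325)),8)))
print("collar",ray(c,blob((g<80).astype(np.uint8),(290,212,322,245)).mean(0),70),rect(ray(c,blob((g<80).astype(np.uint8),(290,212,322,245)),70)))
bench=np.median(g[260:280,240:360]);print(bench,g[290,370:476:3],g[240,258:356:2])
hsv=cv2.cvtColor(im,cv2.COLOR_BGR2HSV)
print(im[290,370:400:3].tolist(),im[240,258:290:2].tolist())
cv2.imwrite("pics/crop.png",cv2.resize(im[195:325,215:475],None,fx=3,fy=3,interpolation=cv2.INTER_CUBIC))
E
```

```text
wedge (array([448.8, 141.2]), array([ 20.7, 167.2]), 104.48)
collar [[601.44993895  49.30327505  70.        ]] (array([601.2,  49.7]), array([32.1, 33.4]), 90.48)
131.0 [125 131 113 134 148 145 148 145 147 146 146 142 143 143 139 144 144 144
 145 148 150 150 148 148 149 146 147 149 147 153 151 145  56 122 126 130] [130 131 128 139 147 114 111 108  97 183 173 175 175 178 176 176 170 175
 169 172 176 175 178 172 180 177 177 176 180 181 179 181 181 181 180 181
 182 184 177 187  76 105 109  74 153 130 127 127 128]
[[115, 126, 128], [125, 131, 133], [107, 113, 114], [134, 134, 134], [149, 147, 151], [145, 145, 146], [149, 146, 150], [146, 143, 147], [147, 146, 148], [147, 145, 147]] [[125, 131, 131], [125, 132, 132], [121, 129, 128], [140, 139, 140], [147, 147, 148], [115, 114, 114], [111, 113, 106], [108, 110, 105], [97, 98, 94], [176, 185, 183], [167, 175, 173], [168, 176, 177], [167, 177, 175], [171, 181, 176], [170, 177, 176], [168, 177, 178]]
```

View pics/crop.png

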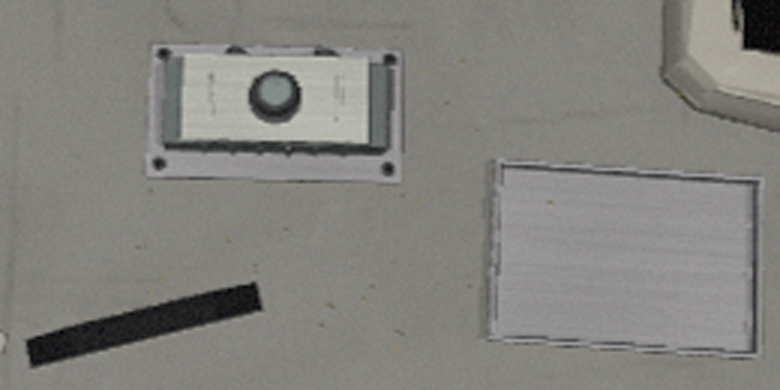

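The crop shows the module almost square to the axes, with the cover's bright top at (180–370, 55–145) and the collar at (275, 95). The tray is at (490–760, 160–357) and the wedge runs from (28, 355) to (260, 295). The collar diameter (32 mm) and wedge length (167 mm) match the given sizes. I'll turn and move over the wedge.

Call:
{"method": "send_rows", "body": {
  "rows": [1,0,0,0.2,0.98,1,0,0,0.2,0.98,1,0,0,0.2,0.98,1,0,0,0.2,0.98,1,0,0,0.2,0.98]
}}

```text
t: 0.72
eef_pos: [243.1, 520.9, 374.0]
eef_rot: [-0.0, 0.448, 0.894, -0.001]
wrist_force: [0.4, 1.1, -1.0]
width: 85.3
finger_force: 0.0
```

Call:
{"method": "send_rows", "body": {
  "rows": [1,0,0,0.2,0.98,1,0,0,0.2,0.98,1,0,0,0.2,0.98,1,0,0,0.2,0.98,1,-1,0.25,0,0]
}}

```text
t: 1.35
eef_pos: [257.3, 494.1, 349.6]
eef_rot: [-0.0, 0.612, 0.791, -0.001]
wrist_force: [0.4, 0.2, -0.2]
width: 85.4
finger_force: 0.0
```

Call:
{"method": "send_rows", "body": {
  "rows": [1,-1,0.25,0,0,1,-1,0.25,0,0,1,-1,0.25,0,0,1,-1,0.25,0,0,1,-1,0.25,0,0]
}}

```text
t: 1.98
eef_pos: [331.9, 356.9, 350.4]
eef_rot: [-0.0, 0.613, 0.79, -0.0]
wrist_force: [0.5, -0.1, 0.2]
width: 85.1
finger_force: 0.0
```

Call:
{"method": "send_rows", "body": {
  "rows": [1,-1,0.25,0,0,1,-1,0.25,0,0,1,-1,0.25,0,0,1,-1,0.25,0,0,1,-1,0.25,0,0]
}}

```text
t: 2.6
eef_pos: [405.6, 221.1, 350.4]
eef_rot: [-0.0, 0.613, 0.79, -0.0]
wrist_force: [0.6, 0.5, -0.1]
width: 85.5
finger_force: 0.0
```

Call:
{"method": "send_rows", "body": {
  "rows": [1,-1,0.25,0,0,1,-1,0.25,0,0,1,-1,0.25,0,0,1,0,0,0,0]
}}

```text
t: 3.1
eef_pos: [450.3, 139.1, 350.5]
eef_rot: [-0.0, 0.614, 0.789, -0.0]
wrist_force: [-0.2, -0.0, -0.2]
width: 85.8
finger_force: 0.0
```

```bash
python3 - <<'E'
from h import *
c=optics.camera_info("wrist");im=optics.snapshot("wrist");cv2.imwrite("pics/w1.png",im)
import json;json.dump({k:np.array(v).tolist() for k,v in c.items()},open("pics/w1.json","w"))
print(proj(c,[[449,141,16],[601,49,75],[601,49,0]]).round(1))
q=ctrl.get_state()["eef_rot"];print("close yaw",np.degrees(2*np.arctan2(q[2],q[1])) -90, "tool y yaw")
E
```

```text
[[312.5 221.2]
 [462.8 385.6]
 [432.5 337.7]]
close yaw 14.318658116042116 tool y yaw
```

View pics/w1.png

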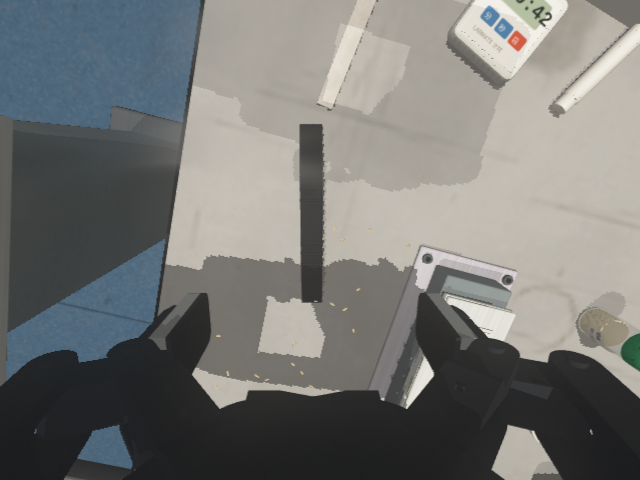

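The wedge lies upright in the wrist view, at columns 300–323 and rows 124–302. The module's left end is at (415–515, 245–400), and the timer and vial are clear of it.

```bash
python3 - <<'E'
from h import *
import json
c=json.load(open("pics/w1.json"));im=cv2.imread("pics/w1.png");g=cv2.cvtColor(im,cv2.COLOR_BGR2GRAY)
b=blob((g<75).astype(np.uint8),(285,110,340,312))
r=cv2.minAreaRect(b);print(r)
# block top plane edges: per-row left/right edges over block rows
L=[];R=[]
for v in range(150,280,4):
    u=b[np.abs(b[:,1]-v)<1][:,0];L.append((u.min(),v));R.append((u.max()+1,v))
l=ray(c,L,16);rr=ray(c,R,16)
m=(l+rr)/2;p=np.polyfit(m[:,1],m[:,0],1);print("width",np.linalg.norm((rr-l)[:,:2],axis=1).round(1)[::4],"yaw",90-np.degrees(np.arctan(p[0])))
top=ray(c,[(311,b[:,1].min())],1)[0];bot=ray(c,[(311,b[:,1].max()+1)],1)[0]
print(top,bot,np.linalg.norm(top-bot));y=(top[1]+bot[1])/2;print("centre",np.polyval(p,y),y)
# top view tray/plate/cover
im=cv2.imread("pics/top0.png");c=optics.camera_info("top");g=cv2.cvtColor(im,cv2.COLOR_BGR2GRAY)
print("cover",rect(ray(c,blob((g>158).astype(np.uint8),(268,208,345,248)),53)))
d=im.astype(int)[:,:,0]-im[:,:,2]
m=(d>-3).astype(np.uint8);m=cv2.morphologyEx(m,cv2.MORPH_CLOSE,np.ones((5,5)));m=cv2.morphologyEx(m,cv2.MORPH_OPEN,np.ones((5,5)))
print("plate",rect(ray(c,blob(m,(255,200,360,265)),6)))
print("tray",rect(ray(c,blob(m,(370,240,475,320)),18)),rect(ray(c,blob(m,(370,240,475,320)),2)))
E
```

```text
((311.5, 243.0), (21.0, 118.0), 0.0)Traceback (most recent call last):
  File "<stdin>", line 9, in <module>
    return umr_minimum(a, axis, None, out, keepdims, initial, where)
ValueError: zero-size array to reduction operation minimum which has no identity
```

```bash
python3 - <<'E'
from h import *
import json
c=json.load(open("pics/w1.json"));im=cv2.imread("pics/w1.png");g=cv2.cvtColor(im,cv2.COLOR_BGR2GRAY)
print(g[150,290:335],g[220,290:335],g[285,290:335],g[116:130,311],g[295:308,311])
b=blob((g<88).astype(np.uint8),(285,110,340,312))
r=cv2.minAreaRect(b);print(r)
L=[];R=[]
for v in range(160,270,4):
    u=b[np.abs(b[:,1]-v)<1.5][:,0]
    if len(u)<2: continue
    L.append((u.min(),v));R.append((u.max()+1,v))
l=ray(c,L,16);rr=ray(c,R,16)
m=(l+rr)/2;p=np.polyfit(m[:,1],m[:,0],1);print("width",np.linalg.norm((rr-l)[:,:2],axis=1).round(1)[::4],"yaw",90-np.degrees(np.arctan(p[0])))
top=ray(c,[(311,b[:,1].min())],1)[0];bot=ray(c,[(311,b[:,1].max()+1)],1)[0]
print(top,bot,np.linalg.norm(top-bot));y=(top[1]+bot[1])/2;print("centre",np.polyval(p,y),y)
im=cv2.imread("pics/top0.png");c=optics.camera_info("top");g=cv2.cvtColor(im,cv2.COLOR_BGR2GRAY)
print("cover",rect(ray(c,blob((g>158).astype(np.uint8),(268,208,345,248)),53)))
d=im.astype(int)[:,:,0]-im[:,:,2]
m=(d>-3).astype(np.uint8);m=cv2.morphologyEx(m,cv2.MORPH_CLOSE,np.ones((5,5)));m=cv2.morphologyEx(m,cv2.MORPH_OPEN,np.ones((5,5)))
print("plate",rect(ray(c,blob(m,(255,200,360,265)),6)))
print("tray",rect(ray(c,blob(m,(370,240,475,320)),18)),rect(ray(c,blob(m,(370,240,475,320)),2)))
E
```

```text
[187 187 187 186 186 172 177 171 164 120  75  68  68  68  67  67  66  66
  66  66  66  66  65  64  65  64  64  64  64  64  63  64  88 149 167 168
 167 167 167 168 168 167 166 166 167] [188 187 187 186 185 186 186 186 186 186 124  65  68  67  67  67  68  67
  67  67  66  67  66  66  67  67  67  66  66  67  66  63 108 143 157 160
 174 180 181 183 184 184 185 185 184] [117 117 117 117 117 116 117 117 116 116 116  81  52  53  52  52  52  53
  52  53  52  51  52  51  52  52  51  51  51  51  52  56  86  97 110 115
 115 114 115 115 115 114 115 115 114] [168 167 167 167 167 167 167 160  82  65  65  67  67  68] [ 53  52  52  51  52  52  56  91 145 145 151 186 186]
((311.0, 213.0), (178.0, 22.0), 90.0)
width [19.8 19.1 19.3 19.6 19.8 20.1 20.3] yaw 103.99334407263294
[427.05554462 221.98013614   1.        ] [468.97938004  56.23727101   1.        ] 170.96287702179325
centre 449.0888976007533 139.10870357651075
cover (array([603.3,  49.2]), array([ 60.8, 129.8]), 89.23)
plate (array([602.6,  50. ]), array([ 99.3, 185.2]), 89.67)
tray (array([ 497.2, -201.4]), array([131.6, 195.3]), 86.51) (array([ 499.5, -204.5]), array([133.2, 197.7]), 86.51)
```

Wedge centre is (449, 139) at 104°, and the grip is already lined up with it. Module centre is about (602.5, 49.5) at about 89.5°. Tray centre is about (498, −203) at 86.5°. I'll grasp the wedge.

Call:
{"method": "send_rows", "body": {
  "rows": [1,0,-0.04,1,0,1,0,0,1,0,1,0,0,1,0,1,0,0,1,0,1,0,0,1,0],
  "force": 80
}}

```text
t: 3.78
eef_pos: [447.8, 141.2, 199.7]
eef_rot: [-0.0, 0.612, 0.791, 0.0]
wrist_force: [-0.0, 0.6, -0.6]
width: 85.7
finger_force: 0.0
```

Call:
{"method": "send_rows", "body": {
  "rows": [1,0,0,0.6,0,1,0,0,0.25,0,-1,0,0,0,0,-1,0,0,0,0,-1,0,0,0,0]
}}

```text
t: 4.4
eef_pos: [448.9, 140.3, 176.0]
eef_rot: [0.001, 0.613, 0.79, 0.001]
wrist_force: [0.4, 0.1, -0.4]
width: 32.1
finger_force: 0.0
```

Call:
{"method": "send_rows", "body": {
  "rows": [-1,0,0,0,0,-1,0,0,0,0,-1,0,0,0,0]
}}

```text
t: 4.78
eef_pos: [449.0, 140.2, 176.2]
eef_rot: [0.001, 0.613, 0.79, 0.001]
wrist_force: [-0.7, 0.4, 5.6]
width: 18.1
finger_force: 78.9
```

Call:
{"method": "send_rows", "body": {
  "rows": [-1,0,0,-0.5,0,-1,0,0,-0.9,0.85,-1,0,0,-0.8,0.85,-1,0,0,-0.6,0.85,-1,0,0,0,0]
}}

```text
t: 5.4
eef_pos: [449.2, 140.2, 261.3]
eef_rot: [0.001, 0.708, 0.706, 0.002]
wrist_force: [-0.5, -0.3, -1.0]
width: 17.9
finger_force: 78.3
```

Call:
{"method": "send_rows", "body": {
  "rows": [-1,0.5,0.85,0,0,-1,0.5,0.85,0,0,-1,0.5,0.85,0,0,-1,0.5,0.85,0,0,-1,0.5,0.85,0,0]
}}

```text
t: 6.02
eef_pos: [576.6, 215.2, 258.1]
eef_rot: [-0.0, 0.707, 0.707, -0.001]
wrist_force: [0.2, 0.2, -1.1]
width: 17.9
finger_force: 78.4
```

Call:
{"method": "send_rows", "body": {
  "rows": [-1,0.5,0.85,0,0,-1,0,0,0,0,-1,0,0,0,0]
}}

```text
t: 6.4
eef_pos: [600.9, 229.5, 258.0]
eef_rot: [-0.001, 0.708, 0.706, -0.001]
wrist_force: [-0.8, 0.6, -0.9]
width: 17.5
finger_force: 78.5
```

```bash
python3 - <<'E'
from h import *
s=ctrl.get_state();q=s["eef_rot"];print(s["eef_pos"],"close yaw",np.degrees(2*np.arctan2(q[2],q[1])) -90,s["wrist_force"],s["width"])
c=optics.camera_info("wrist");im=optics.snapshot("wrist");cv2.imwrite("pics/w2.png",im)
import json;json.dump({k:np.array(v).tolist() for k,v in c.items()},open("pics/w2.json","w"))
E
```

```text
[600.86716331 229.45641258 258.01452086] close yaw -0.1102995876716335 [-0.75427107  0.56543896 -0.92337977] 17.540373686590065
```

View pics/w2.png

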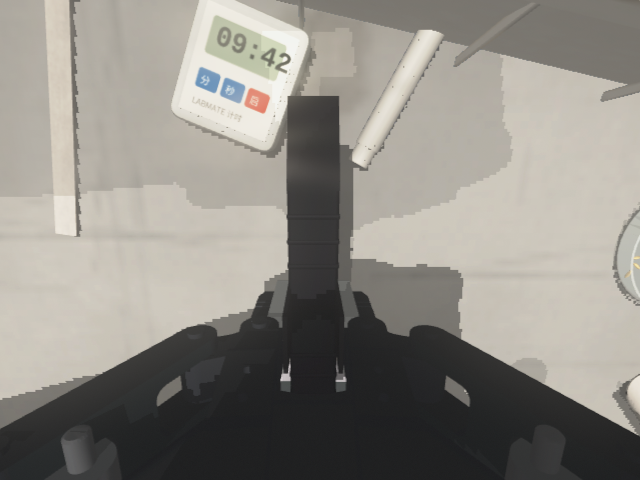

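The wedge is held square, with its rear end at row 96 and columns 288–339, and it is high above the timer. I'll descend to just above the ledge height and approach.

Call:
{"method": "send_rows", "body": {
  "rows": [-1,0,0.05,0.8,0,-1,0,0,0.66,0,-1,-0.5,0,0,0,-1,-0.5,0,0,0,-1,0,0,0,0]
}}

```text
t: 7.08
eef_pos: [603.8, 198.0, 216.4]
eef_rot: [0.001, 0.709, 0.705, 0.0]
wrist_force: [0.3, -0.5, -1.9]
width: 17.9
finger_force: 78.4
```

```bash
python3 - <<'E'
from h import *
import json
c=json.load(open("pics/w2.json"));print("rear tip",ray(c,[(313.5,95.5)],82.5),ray(c,[(288,180),(339.5,180)],98))
c=optics.camera_info("top");im=optics.snapshot("top");cv2.imwrite("pics/t2.png",im)
c=optics.camera_info("side");im=optics.snapshot("side");s=ctrl.get_state();print(s["eef_pos"],s["wrist_force"])
cv2.imwrite("pics/s2.png",cv2.resize(im[180:300,250:400],None,fx=5,fy=5,interpolation=cv2.INTER_CUBIC))
E
```

```text
rear tip [[600.80859927 314.39532875  82.5       ]] [[591.33173001 283.14177236  98.        ]
 [610.42041194 283.11071902  98.        ]]
[603.64874793 199.19010069 216.38488662] [-0.72858305  1.11511619 -0.69708595]
```

View pics/s2.png

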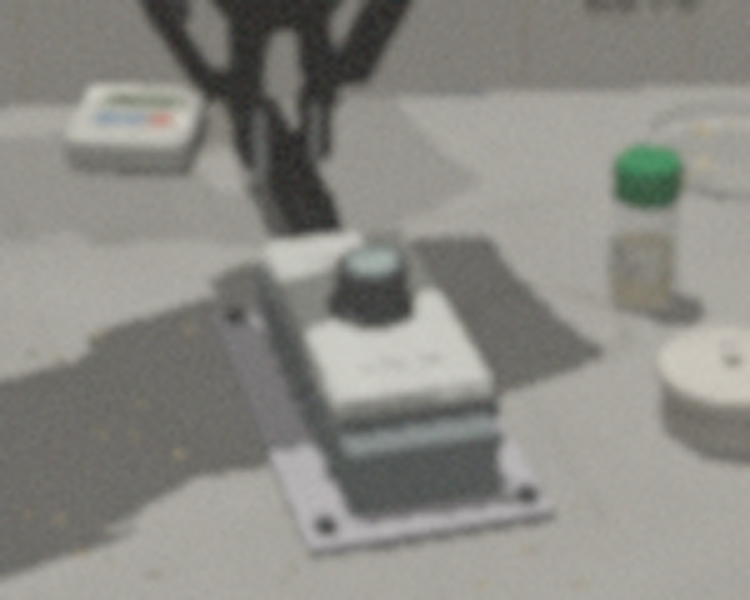

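The side view shows the wedge lined up behind the cover's left end, with the tip about at the edge near (310, 225). The TCP still reads about 2 mm high, so I'll lower it in small steps.

Call:
{"method": "send_rows", "body": {
  "rows": [-1,0,0,0,0,-1,0,0,0.06,0,-1,0,0,0,0]
}}

```text
t: 7.55
eef_pos: [603.0, 200.0, 213.3]
eef_rot: [-0.0, 0.708, 0.706, -0.0]
wrist_force: [0.4, 0.0, -1.1]
width: 17.7
finger_force: 78.4
```

```bash
python3 - <<'E'
from h import *
for i in range(4):
    s=ctrl.get_state();print(s["t"],s["eef_pos"].round(2) if hasattr(s["eef_pos"],'round') else s["eef_pos"],np.round(s["wrist_force"],2))
E
```

```text
7.55 [602.99 200.   213.35] [ 0.38  0.04 -1.07]
7.55 [602.99 200.   213.35] [ 0.38  0.04 -1.07]
7.55 [602.99 200.   213.35] [ 0.38  0.04 -1.07]
7.55 [602.99 200.   213.35] [ 0.38  0.04 -1.07]
```

Call:
{"method": "send_rows", "body": {
  "rows": [-1,-0.1,0,0,0,-1,-0.1,0,0,0,-1,0,0,0,0]
}}

```text
t: 7.92
eef_pos: [603.2, 193.4, 213.6]
eef_rot: [0.0, 0.708, 0.706, -0.0]
wrist_force: [-0.7, -0.8, -0.8]
width: 17.9
finger_force: 78.4
```

Call:
{"method": "send_rows", "body": {
  "rows": [-1,0,0,0.02,0,-1,0,0,0,0]
}}

```text
t: 8.18
eef_pos: [603.2, 193.7, 213.1]
eef_rot: [0.0, 0.708, 0.706, 0.0]
wrist_force: [-0.7, 0.3, 0.5]
width: 17.7
finger_force: 78.5
```

Call:
{"method": "send_rows", "body": {
  "rows": [-1,0,0,0.02,0,-1,0,0,0,0]
}}

```text
t: 8.43
eef_pos: [603.2, 193.8, 212.7]
eef_rot: [0.0, 0.708, 0.706, 0.0]
wrist_force: [-0.7, 0.0, 2.3]
width: 17.3
finger_force: 78.7
```

On the floor. I'll advance until I feel the cover.

Call:
{"method": "send_rows", "body": {
  "rows": [-1,-0.05,0,0,0,-1,0,0,0,0]
}}

```text
t: 8.68
eef_pos: [603.4, 192.2, 212.7]
eef_rot: [0.0, 0.708, 0.706, 0.0]
wrist_force: [0.1, 0.7, 1.9]
width: 17.8
finger_force: 78.7
```

Call:
{"method": "send_rows", "body": {
  "rows": [-1,-0.05,0,0,0,-1,0,0,0,0]
}}

```text
t: 8.93
eef_pos: [603.3, 190.6, 212.6]
eef_rot: [0.0, 0.708, 0.706, 0.0]
wrist_force: [0.6, 0.3, 3.4]
width: 17.9
finger_force: 78.8
```

Call:
{"method": "send_rows", "body": {
  "rows": [-1,-0.05,0,0,0,-1,0,0,0,0]
}}

```text
t: 9.18
eef_pos: [603.2, 189.3, 212.6]
eef_rot: [0.0, 0.708, 0.706, 0.0]
wrist_force: [0.3, 2.4, 3.1]
width: 17.7
finger_force: 78.9
```

Call:
{"method": "send_rows", "body": {
  "rows": [-1,-0.05,0,0,0,-1,0,0,0,0]
}}

```text
t: 9.43
eef_pos: [603.2, 188.2, 212.7]
eef_rot: [-0.0, 0.708, 0.706, 0.001]
wrist_force: [0.1, 5.3, 4.4]
width: 17.4
finger_force: 79.0
```

Call:
{"method": "send_rows", "body": {
  "rows": [-1,-0.05,0,0,0,-1,0,0,0,0]
}}

```text
t: 9.68
eef_pos: [603.2, 187.2, 212.8]
eef_rot: [-0.0, 0.708, 0.706, 0.001]
wrist_force: [0.1, 7.1, 4.4]
width: 17.7
finger_force: 79.0
```

Call:
{"method": "send_rows", "body": {
  "rows": [-1,-0.05,0,0,0,-1,0,0,0,0]
}}

```text
t: 9.93
eef_pos: [603.1, 186.3, 212.9]
eef_rot: [-0.001, 0.708, 0.706, 0.002]
wrist_force: [-0.4, 10.5, 5.2]
width: 17.6
finger_force: 79.1
```

Call:
{"method": "send_rows", "body": {
  "rows": [-1,-0.06,0,0,0,-1,0,0,0,0]
}}

```text
t: 10.18
eef_pos: [603.1, 184.8, 213.0]
eef_rot: [-0.001, 0.708, 0.706, 0.002]
wrist_force: [-0.2, 11.6, 4.9]
width: 17.7
finger_force: 79.1
```

Call:
{"method": "send_rows", "body": {
  "rows": [-1,-0.06,0,0,0,-1,0,0,0,0]
}}

```text
t: 10.42
eef_pos: [603.1, 182.7, 212.9]
eef_rot: [-0.001, 0.708, 0.706, 0.001]
wrist_force: [0.3, 8.3, 4.5]
width: 17.7
finger_force: 79.1
```

```bash
python3 - <<'E'
from h import *
s=ctrl.get_state();print(s["eef_pos"],s["wrist_force"],s["moment"])
im=optics.snapshot("side");cv2.imwrite("pics/s3.png",cv2.resize(im[210:300,280:370],None,fx=6,fy=6,interpolation=cv2.INTER_CUBIC))
E
```

```text
[603.11451695 182.6643376  212.88023146] [0.292229   8.29274055 4.53157003] [ 1.35567352 -0.08600099 -0.05961651]
```

View pics/s3.png

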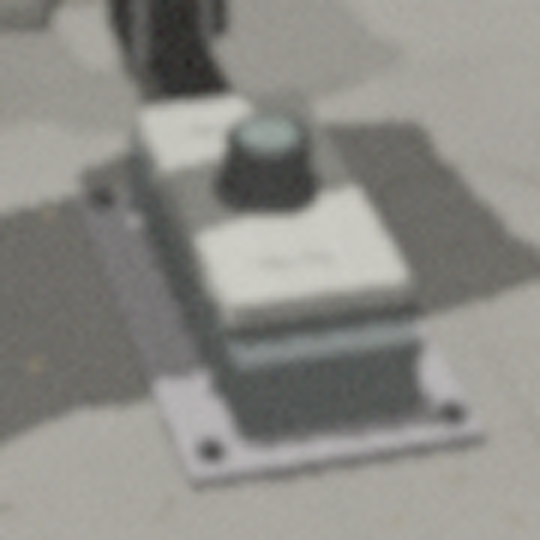

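The force has plateaued and is falling, so the left end is lifting. The right-end gap, about (225–420, 320–360), has narrowed a little. I'll go slightly further, then draw out.

Call:
{"method": "send_rows", "body": {
  "rows": [-1,-0.05,0,0,0,-1,0,0,0,0]
}}

```text
t: 10.72
eef_pos: [603.1, 181.2, 212.9]
eef_rot: [-0.001, 0.708, 0.706, 0.001]
wrist_force: [-0.6, 9.6, 5.4]
width: 17.6
finger_force: 79.1
```

Call:
{"method": "send_rows", "body": {
  "rows": [-1,0.3,0,0,0,-1,0.7,0,0,0,-1,0.5,0,0,0,-1,0,0,0,0]
}}

```text
t: 11.22
eef_pos: [602.5, 226.2, 211.5]
eef_rot: [-0.001, 0.707, 0.707, -0.0]
wrist_force: [-0.5, -0.2, -0.5]
width: 17.6
finger_force: 78.5
```

```bash
python3 - <<'E'
from h import *
s=ctrl.get_state();print(s["eef_pos"],s["wrist_force"],s["moment"])
a=cv2.imread("pics/t2.png");b=optics.snapshot("top");cv2.imwrite("pics/t3.png",b)
for n,i in(("a",a),("b",b)):
    g=cv2.cvtColor(i,cv2.COLOR_BGR2GRAY);print(n,blob((g<80).astype(np.uint8),(290,212,322,245)).mean(0))
sd=optics.snapshot("side");w=optics.snapshot("wrist")
cv2.imwrite("pics/s4raw.png",sd);cv2.imwrite("pics/w4.png",w)
E
```

```text
[602.54575946 226.23679522 211.53442175] [-0.52081844 -0.16643376 -0.48475348] [0.01981699 0.04673525 0.00398394]
a [305.79593 226.71428]
b [306.4     226.14667]
```

Call:
{"method": "send_rows", "body": {
  "rows": [-1,0,0,-0.8,0,-1,0,0,-0.8,0,-1,-0.4,0,-0.6,0,-1,-1,0,0,0,-1,-1,0,0,0]
}}

```text
t: 12.0
eef_pos: [602.9, 151.0, 278.7]
eef_rot: [0.0, 0.708, 0.706, -0.0]
wrist_force: [-0.2, -0.6, -0.9]
width: 18.0
finger_force: 78.5
```

Call:
{"method": "send_rows", "body": {
  "rows": [-1,-1,0,0,0,-1,-1,0,0,0,-1,-1,0,0,0,-1,-1,0,0,0,-1,-1,0,0,0]
}}

```text
t: 12.62
eef_pos: [602.1, 0.6, 278.3]
eef_rot: [-0.0, 0.708, 0.706, -0.0]
wrist_force: [0.6, 0.1, -0.5]
width: 17.8
finger_force: 78.5
```

Call:
{"method": "send_rows", "body": {
  "rows": [-1,-1,0,0,0,-1,-1,0,0,0,-1,-1,0,0,0,-1,-0.8,0,0,0,-1,0,0,0,0]
}}

```text
t: 13.25
eef_pos: [601.7, -113.9, 278.4]
eef_rot: [0.0, 0.709, 0.705, -0.0]
wrist_force: [0.3, 0.7, -1.0]
width: 18.0
finger_force: 78.5
```

Call:
{"method": "send_rows", "body": {
  "rows": [-1,0,0,0.9,0,-1,0,0,0.8,0,-1,0,0,0.4,0,-1,0,0,0,0,-1,0,0,0,0]
}}

```text
t: 13.88
eef_pos: [602.7, -111.4, 216.4]
eef_rot: [0.001, 0.708, 0.706, 0.0]
wrist_force: [-0.4, -0.5, -0.1]
width: 18.1
finger_force: 78.5
```

Call:
{"method": "send_rows", "body": {
  "rows": [-1,0,0,0.08,0,-1,0.1,0,0,0,-1,0,0,0,0]
}}

```text
t: 14.25
eef_pos: [602.3, -108.1, 213.2]
eef_rot: [0.0, 0.708, 0.706, 0.0]
wrist_force: [0.9, -0.4, -0.5]
width: 17.8
finger_force: 78.5
```

Call:
{"method": "send_rows", "body": {
  "rows": [-1,0,0,0.02,0,-1,0,0,0,0]
}}

```text
t: 14.5
eef_pos: [602.3, -108.3, 212.6]
eef_rot: [0.0, 0.708, 0.706, 0.0]
wrist_force: [-0.4, 0.2, 1.5]
width: 17.7
finger_force: 78.6
```

Call:
{"method": "send_rows", "body": {
  "rows": [-1,0,0,0.02,0,-1,0,0,0,0]
}}

```text
t: 14.75
eef_pos: [602.4, -108.4, 212.1]
eef_rot: [0.0, 0.708, 0.706, 0.0]
wrist_force: [-0.7, 0.7, 3.7]
width: 17.8
finger_force: 78.9
```

Call:
{"method": "send_rows", "body": {
  "rows": [-1,0.2,0,0,0,-1,0.15,0,0,0,-1,0,0,0,0]
}}

```text
t: 15.12
eef_pos: [602.5, -97.4, 212.1]
eef_rot: [0.0, 0.708, 0.706, 0.0]
wrist_force: [0.5, 0.5, 4.7]
width: 18.0
finger_force: 79.1
```

Call:
{"method": "send_rows", "body": {
  "rows": [-1,0.06,0,0,0,-1,0,0,0,0]
}}

```text
t: 15.38
eef_pos: [602.5, -96.1, 212.1]
eef_rot: [0.0, 0.708, 0.706, 0.0]
wrist_force: [0.7, 0.2, 3.8]
width: 17.9
finger_force: 79.1
```

Call:
{"method": "send_rows", "body": {
  "rows": [-1,0.06,0,0,0,-1,0,0,0,0]
}}

```text
t: 15.62
eef_pos: [602.5, -94.7, 212.2]
eef_rot: [0.001, 0.708, 0.706, -0.0]
wrist_force: [-0.6, -2.0, 4.7]
width: 17.8
finger_force: 79.2
```

Call:
{"method": "send_rows", "body": {
  "rows": [-1,0.06,0,0,0,-1,0,0,0,0]
}}

```text
t: 15.88
eef_pos: [602.6, -93.4, 212.4]
eef_rot: [0.001, 0.708, 0.706, -0.0]
wrist_force: [-0.0, -5.5, 5.8]
width: 17.9
finger_force: 79.2
```

Call:
{"method": "send_rows", "body": {
  "rows": [-1,0.07,0,0,0,-1,0.07,0,0,0,-1,0,0,0,0]
}}

```text
t: 16.25
eef_pos: [602.9, -90.5, 212.7]
eef_rot: [0.002, 0.708, 0.706, -0.001]
wrist_force: [-0.9, -10.7, 4.8]
width: 17.9
finger_force: 79.2
```

Call:
{"method": "send_rows", "body": {
  "rows": [-1,0.06,0,0,0,-1,0,0,0,0]
}}

```text
t: 16.5
eef_pos: [602.9, -88.9, 212.8]
eef_rot: [0.003, 0.708, 0.706, -0.001]
wrist_force: [0.5, -11.4, 4.9]
width: 18.1
finger_force: 79.2
```

Call:
{"method": "send_rows", "body": {
  "rows": [-1,0.06,0,0,0,-1,0,0,0,0]
}}

```text
t: 16.75
eef_pos: [603.0, -87.3, 212.9]
eef_rot: [0.003, 0.708, 0.706, -0.001]
wrist_force: [0.3, -12.1, 5.0]
width: 18.0
finger_force: 79.2
```

Call:
{"method": "send_rows", "body": {
  "rows": [-1,0.06,0,0,0,-1,0.05,0,0,0,-1,0,0,0,0]
}}

```text
t: 17.12
eef_pos: [603.0, -83.4, 212.8]
eef_rot: [0.002, 0.708, 0.706, -0.0]
wrist_force: [0.5, -9.7, 4.7]
width: 17.3
finger_force: 79.2
```

```bash
python3 - <<'E'
from h import *
s=ctrl.get_state();print(s["eef_pos"],s["wrist_force"],s["moment"])
a=cv2.imread("pics/s4raw.png");b=optics.snapshot("side")
f=lambda i:cv2.resize(i[215:285,290:365],None,fx=5,fy=6,interpolation=cv2.INTER_CUBIC)
cv2.imwrite("pics/s5.png",np.hstack([f(a),f(b)]))
E
```

```text
[602.9693918  -83.41647404 212.76065093] [ 0.49029659 -9.72374572  4.7212448 ] [-1.16059333 -0.0677944   0.046571  ]
```

View pics/s5.png

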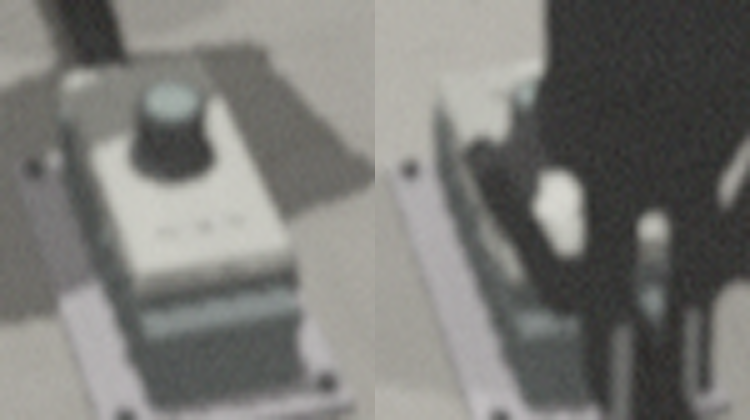

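The left half shows the cover with its left end raised and the wedge out. In the right half the gripper hides the right end. The force peaked at 12 N and is falling, so the right end is moving too. The left side is already about 3 mm up, so going to full lift here keeps the tilt under about 0.045 rad.

Call:
{"method": "send_rows", "body": {
  "rows": [-1,0.05,0,0,0,-1,0.05,0,0,0,-1,0,0,0,0]
}}

```text
t: 17.55
eef_pos: [602.8, -79.0, 212.5]
eef_rot: [0.001, 0.708, 0.706, 0.0]
wrist_force: [0.5, -3.1, 6.6]
width: 17.7
finger_force: 79.3
```

Call:
{"method": "send_rows", "body": {
  "rows": [-1,0.05,0,0,0,-1,0,0,0,0]
}}

```text
t: 17.8
eef_pos: [602.8, -77.5, 212.5]
eef_rot: [0.001, 0.708, 0.706, 0.0]
wrist_force: [1.0, -2.9, 6.1]
width: 17.8
finger_force: 79.3
```

The right side has come free, since the force dropped to 3 N. I'll draw out and cross back to the left end for the full lift.

Call:
{"method": "send_rows", "body": {
  "rows": [-1,-0.3,0,0,0,-1,-0.7,0,0,0,-1,-0.5,0,0,0,-1,0,0,-0.8,0,-1,0,0,-0.8,0]
}}

```text
t: 18.42
eef_pos: [601.4, -122.4, 258.7]
eef_rot: [-0.001, 0.708, 0.706, -0.001]
wrist_force: [0.5, 0.1, -0.6]
width: 17.7
finger_force: 78.4
```

Call:
{"method": "send_rows", "body": {
  "rows": [-1,0.4,0,-0.6,0,-1,1,0,0,0,-1,1,0,0,0,-1,1,0,0,0,-1,1,0,0,0]
}}

```text
t: 19.05
eef_pos: [602.0, 11.8, 277.2]
eef_rot: [-0.001, 0.708, 0.706, -0.0]
wrist_force: [-0.0, -0.2, -0.1]
width: 18.3
finger_force: 78.4
```

Call:
{"method": "send_rows", "body": {
  "rows": [-1,1,0,0,0,-1,1,0,0,0,-1,1,0,0,0,-1,1,0,0,0,-1,1,0,0,0]
}}

```text
t: 19.68
eef_pos: [602.3, 161.7, 277.1]
eef_rot: [-0.001, 0.708, 0.706, -0.001]
wrist_force: [-0.2, 0.1, -0.4]
width: 18.4
finger_force: 78.4
```

Call:
{"method": "send_rows", "body": {
  "rows": [-1,1,0,0,0,-1,0.8,0,0,0,-1,0,0,0.9,0,-1,0,0,0.8,0,-1,0,0,0.4,0]
}}

```text
t: 20.3
eef_pos: [601.9, 214.6, 212.6]
eef_rot: [-0.001, 0.708, 0.706, -0.002]
wrist_force: [-0.8, 0.2, -0.2]
width: 17.7
finger_force: 78.4
```

Call:
{"method": "send_rows", "body": {
  "rows": [-1,0,0,0,0,-1,0,0,0,0]
}}

```text
t: 20.55
eef_pos: [603.6, 214.2, 215.7]
eef_rot: [0.0, 0.708, 0.706, 0.001]
wrist_force: [-0.2, -0.2, -0.3]
width: 17.5
finger_force: 78.4
```

Call:
{"method": "send_rows", "body": {
  "rows": [-1,-0.3,0,0.05,0,-1,0,0,0,0,-1,0,0,0.03,0,-1,0,0,0,0]
}}

```text
t: 21.05
eef_pos: [603.4, 205.0, 212.8]
eef_rot: [0.0, 0.708, 0.706, 0.0]
wrist_force: [0.7, -0.8, 0.8]
width: 17.7
finger_force: 78.7
```

Call:
{"method": "send_rows", "body": {
  "rows": [-1,0,0,0.03,0,-1,0,0,0,0]
}}

```text
t: 21.3
eef_pos: [603.4, 205.1, 212.0]
eef_rot: [0.0, 0.708, 0.706, 0.0]
wrist_force: [-1.1, -0.8, 4.6]
width: 18.1
finger_force: 78.9
```

Call:
{"method": "send_rows", "body": {
  "rows": [-1,-0.3,0,0,0,-1,-0.25,0,0,0,-1,0,0,0,0]
}}

```text
t: 21.68
eef_pos: [603.6, 188.1, 212.3]
eef_rot: [0.0, 0.708, 0.706, 0.001]
wrist_force: [0.7, 1.4, 5.7]
width: 18.1
finger_force: 79.3
```

Call:
{"method": "send_rows", "body": {
  "rows": [-1,-0.08,0,0,0,-1,-0.08,0,0,0,-1,0,0,0,0]
}}

```text
t: 22.05
eef_pos: [603.5, 183.8, 212.3]
eef_rot: [0.0, 0.708, 0.706, 0.001]
wrist_force: [-0.1, 2.7, 6.1]
width: 17.8
finger_force: 79.3
```

Call:
{"method": "send_rows", "body": {
  "rows": [-1,-0.06,0,0,0,-1,-0.06,0,0,0,-1,0,0,0,0]
}}

```text
t: 22.42
eef_pos: [603.6, 180.0, 212.4]
eef_rot: [0.0, 0.708, 0.706, 0.001]
wrist_force: [0.2, 2.5, 5.8]
width: 17.8
finger_force: 79.3
```

Call:
{"method": "send_rows", "body": {
  "rows": [-1,-0.06,0,0,0,-1,0,0,0,0]
}}

```text
t: 22.68
eef_pos: [603.6, 178.4, 212.5]
eef_rot: [0.0, 0.708, 0.706, 0.001]
wrist_force: [0.3, 2.5, 7.0]
width: 17.7
finger_force: 79.3
```

Call:
{"method": "send_rows", "body": {
  "rows": [-1,-0.06,0,0,0,-1,0,0,0,0]
}}

```text
t: 22.92
eef_pos: [603.6, 176.6, 212.5]
eef_rot: [0.0, 0.708, 0.706, 0.001]
wrist_force: [0.8, 3.4, 6.5]
width: 17.8
finger_force: 79.3
```

Call:
{"method": "send_rows", "body": {
  "rows": [-1,-0.04,0,0,0,-1,0,0,0,0]
}}

```text
t: 23.18
eef_pos: [603.7, 175.5, 212.5]
eef_rot: [0.0, 0.708, 0.706, 0.001]
wrist_force: [0.2, 4.0, 6.3]
width: 17.7
finger_force: 79.4
```

```bash
python3 - <<'E'
from h import *
s=ctrl.get_state();print(s["eef_pos"],s["wrist_force"],s["moment"])
a=cv2.imread("pics/s4raw.png");b=optics.snapshot("side");cv2.imwrite("pics/s6raw.png",b)
f=lambda i:cv2.resize(i[215:285,290:365],None,fx=5,fy=6,interpolation=cv2.INTER_CUBIC)
cv2.imwrite("pics/s6.png",np.hstack([f(a),f(b)]))
E
```

```text
[603.65785755 175.45107344 212.54471665] [0.21203591 3.96757996 6.25560133] [ 0.27100813  0.02101129 -0.0162253 ]
```

View pics/s6.png

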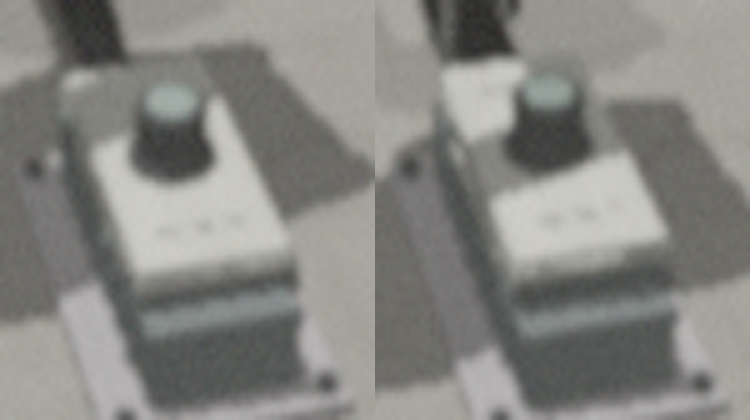

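Compared with the left half, the right-end gap is wide open and the collar has risen from about (175, 103) to (173, 92), roughly 4 mm more at the centre. I'll draw the wedge out and check.

Call:
{"method": "send_rows", "body": {
  "rows": [-1,0.2,0,0,0,-1,0.6,0,0,0,-1,0.8,0,0,0,-1,0,0,0,0,-1,0,0,0,0]
}}

```text
t: 23.85
eef_pos: [602.8, 222.9, 210.7]
eef_rot: [-0.0, 0.708, 0.706, -0.001]
wrist_force: [-0.0, -0.7, -1.5]
width: 17.8
finger_force: 78.5
```

```bash
python3 - <<'E'
from h import *
s=ctrl.get_state();print(s["t"],s["eef_pos"],s["wrist_force"])
b=optics.snapshot("side");cv2.imwrite("pics/s7raw.png",b);t=optics.snapshot("top");cv2.imwrite("pics/t7.png",t)
c=optics.camera_info("side");base=cv2.imread("pics/side0.png")
E=cv2.imread("pics/s4raw.png")
# vertical image shift of cover patches by phase correlation / subpixel template match
def shift(a,b,x0,y0,x1,y1):
    g=lambda i:cv2.resize(cv2.cvtColor(i,cv2.COLOR_BGR2GRAY),None,fx=8,fy=8,interpolation=cv2.INTER_CUBIC)
    A=g(a)[y0*8:y1*8,x0*8:x1*8];B=g(b)[(y0-6)*8:(y1+6)*8,(x0-4)*8:(x1+4)*8]
    r=cv2.matchTemplate(B,A,cv2.TM_CCOEFF_NORMED);_,v,_,p=cv2.minMaxLoc(r);return (p[0]/8-4,p[1]/8-6,round(v,3))
for n,P in(("collar",[603,50,75]),("left",[603,110,53]),("right",[603,-12,53])):
    q=proj(c,[P,np.add(P,[0,0,5])]);print(n,q[0].round(1),"px per 5mm",(q[1]-q[0]).round(2))
for n,i in(("s6",cv2.imread("pics/s6raw.png")),("s7",b)):
    print(n,"collar",shift(base,i,314,222,335,246),"right end",shift(base,i,315,252,352,268))
q=proj(c,[[603,50,75],[603,-14,42],[603,-14,53]]);print(q.round(1))
E
```

```text
23.85 [602.80716292 222.94938555 210.66145403] [-0.03942668 -0.72276528 -1.46997612]
collar [323.3 231.6] px per 5mm [-0.   -2.15]
left [315.6 227.6] px per 5mm [-0.02 -2.02]
right [332.1 256.2] px per 5mm [ 0.02 -2.18]
s6 collar (0.75, -1.875, 0.852) right end (-0.25, -0.5, 0.939)
s7 collar (0.0, -1.875, 0.839) right end (-0.25, -0.5, 0.963)
[[323.3 231.6]
 [332.4 261.5]
 [332.4 256.7]]
```

```bash
python3 - <<'E'
from h import *
for n in("side0","s4raw","s6raw","s7raw"):
    g=cv2.cvtColor(cv2.imread(f"pics/{n}.png"),cv2.COLOR_BGR2GRAY).astype(float)
    # right end: shear-free profile along narrow columns; collar top, left end
    print(n,"R",g[248:282,333:337].mean(1).astype(int).tolist())
    print("   C",g[222:250,321:326].mean(1).astype(int).tolist())
    print("   L",g[218:236,305:309].mean(1).astype(int).tolist())
E
```

```text
side0 R [194, 191, 187, 182, 183, 189, 191, 192, 187, 173, 150, 131, 115, 100, 85, 84, 100, 120, 133, 131, 121, 103, 88, 84, 85, 83, 84, 84, 82, 83, 82, 84, 88, 102]
   C [160, 158, 161, 167, 180, 186, 178, 164, 158, 161, 161, 154, 131, 101, 78, 69, 67, 66, 69, 66, 69, 74, 89, 126, 168, 188, 194, 194]
   L [159, 159, 160, 160, 158, 160, 160, 161, 161, 167, 179, 187, 188, 189, 188, 185, 180, 174]
s4raw R [200, 199, 195, 192, 193, 197, 198, 198, 195, 185, 165, 140, 126, 109, 93, 88, 101, 127, 138, 138, 126, 105, 89, 85, 87, 86, 87, 90, 86, 86, 86, 88, 92, 106]
   C [158, 140, 121, 123, 127, 129, 135, 150, 163, 167, 167, 157, 132, 99, 77, 67, 67, 63, 64, 65, 71, 76, 93, 136, 176, 195, 200, 200]
   L [53, 54, 56, 56, 57, 58, 60, 74, 117, 158, 165, 149, 134, 129, 127, 127, 125, 121]
s6raw R [199, 197, 193, 194, 197, 198, 198, 190, 173, 164, 155, 132, 101, 85, 77, 81, 94, 108, 128, 136, 125, 105, 89, 85, 83, 88, 84, 86, 85, 85, 83, 85, 92, 107]
   C [148, 144, 139, 133, 130, 133, 145, 153, 157, 149, 127, 94, 74, 67, 64, 65, 64, 67, 66, 67, 70, 91, 129, 167, 190, 199, 201, 201]
   L [62, 59, 64, 60, 61, 61, 76, 122, 171, 192, 196, 196, 194, 192, 190, 187, 180, 169]
s7raw R [198, 197, 193, 194, 196, 197, 197, 190, 172, 163, 154, 131, 102, 82, 78, 81, 91, 109, 128, 134, 125, 105, 89, 85, 85, 86, 85, 85, 86, 85, 86, 86, 93, 105]
   C [159, 147, 133, 129, 132, 140, 157, 166, 168, 162, 141, 110, 83, 70, 67, 64, 63, 65, 66, 71, 84, 125, 172, 195, 201, 200, 200, 200]
   L [54, 51, 53, 53, 56, 57, 68, 116, 157, 166, 148, 134, 129, 126, 127, 126, 124, 119]
```

The collar and end edges put the left end about 6 mm up and the centre about 4.4 mm, but the right end only 2–3 mm. I'll re-pry the right end fully, using a light touch to feel where contact starts.

Call:
{"method": "send_rows", "body": {
  "rows": [-1,0,0,-0.8,0,-1,0,0,-0.8,0,-1,-0.4,0,-0.6,0,-1,-1,0,0,0,-1,-1,0,0,0]
}}

```text
t: 24.58
eef_pos: [602.9, 149.7, 277.8]
eef_rot: [0.0, 0.708, 0.706, -0.0]
wrist_force: [-0.9, 0.9, -0.7]
width: 18.0
finger_force: 78.4
```

Call:
{"method": "send_rows", "body": {
  "rows": [-1,-1,0,0,0,-1,-1,0,0,0,-1,-1,0,0,0,-1,-1,0,0,0,-1,-1,0,0,0]
}}

```text
t: 25.2
eef_pos: [602.1, -0.7, 277.5]
eef_rot: [-0.0, 0.708, 0.706, -0.0]
wrist_force: [0.3, 0.6, -0.7]
width: 17.6
finger_force: 78.4
```

Call:
{"method": "send_rows", "body": {
  "rows": [-1,-1,0,0,0,-1,-1,0,0,0,-1,-1,0,0,0,-1,-0.7,0,0,0,-1,0,0,0.8,0]
}}

```text
t: 25.82
eef_pos: [603.0, -112.3, 255.4]
eef_rot: [0.002, 0.709, 0.705, 0.001]
wrist_force: [0.1, -0.4, -0.0]
width: 17.4
finger_force: 78.4
```

Call:
{"method": "send_rows", "body": {
  "rows": [-1,0,0,0.8,0,-1,0,0,0.45,0,-1,0,0,0,0,-1,0,0,0.03,0,-1,0,0,0,0]
}}

```text
t: 26.45
eef_pos: [602.7, -109.7, 216.1]
eef_rot: [0.001, 0.708, 0.706, 0.0]
wrist_force: [0.7, -0.6, -0.5]
width: 18.0
finger_force: 78.4
```

Call:
{"method": "send_rows", "body": {
  "rows": [-1,0.1,0,0.08,0,-1,0,0,0.02,0,-1,0,0,0,0]
}}

```text
t: 26.82
eef_pos: [602.4, -106.4, 212.4]
eef_rot: [0.0, 0.708, 0.706, 0.0]
wrist_force: [0.3, 0.5, 2.5]
width: 17.8
finger_force: 78.7
```

Call:
{"method": "send_rows", "body": {
  "rows": [-1,0,0,0.02,0,-1,0,0,0,0]
}}

```text
t: 27.08
eef_pos: [602.4, -106.5, 211.9]
eef_rot: [0.0, 0.708, 0.706, 0.0]
wrist_force: [0.2, 2.2, 4.1]
width: 17.9
finger_force: 79.0
```

Call:
{"method": "send_rows", "body": {
  "rows": [-1,0.3,0,0,0,-1,0,0,0,0]
}}

```text
t: 27.32
eef_pos: [602.6, -97.0, 212.0]
eef_rot: [0.001, 0.708, 0.706, 0.0]
wrist_force: [1.8, 0.0, 4.9]
width: 17.8
finger_force: 79.1
```

Call:
{"method": "send_rows", "body": {
  "rows": [-1,0.1,0,0,0,-1,0,0,0,0]
}}

```text
t: 27.58
eef_pos: [602.7, -94.3, 212.1]
eef_rot: [0.001, 0.708, 0.706, 0.0]
wrist_force: [-0.2, -0.7, 5.0]
width: 17.7
finger_force: 79.2
```

Call:
{"method": "send_rows", "body": {
  "rows": [-1,0.1,0,0,0,-1,0,0,0,0]
}}

```text
t: 27.82
eef_pos: [602.7, -91.4, 212.2]
eef_rot: [0.001, 0.708, 0.706, 0.0]
wrist_force: [0.5, -0.7, 5.4]
width: 18.2
finger_force: 79.2
```

Call:
{"method": "send_rows", "body": {
  "rows": [-1,0.1,0,0,0,-1,0,0,0,0]
}}

```text
t: 28.08
eef_pos: [602.8, -88.4, 212.3]
eef_rot: [0.001, 0.708, 0.706, 0.0]
wrist_force: [0.6, -1.8, 6.3]
width: 17.9
finger_force: 79.2
```

Call:
{"method": "send_rows", "body": {
  "rows": [-1,0.1,0,0,0,-1,0,0,0,0]
}}

```text
t: 28.32
eef_pos: [602.8, -85.5, 212.4]
eef_rot: [0.001, 0.708, 0.706, 0.0]
wrist_force: [1.3, -0.8, 6.5]
width: 18.0
finger_force: 79.2
```

Call:
{"method": "send_rows", "body": {
  "rows": [-1,0.1,0,0,0,-1,0,0,0,0]
}}

```text
t: 28.58
eef_pos: [602.9, -82.7, 212.4]
eef_rot: [0.001, 0.708, 0.706, 0.0]
wrist_force: [-0.2, -2.3, 6.3]
width: 17.9
finger_force: 79.3
```

Call:
{"method": "send_rows", "body": {
  "rows": [-1,0.1,0,0,0,-1,0,0,0,0]
}}

```text
t: 28.82
eef_pos: [603.0, -79.8, 212.5]
eef_rot: [0.001, 0.708, 0.706, 0.0]
wrist_force: [0.8, -3.0, 6.6]
width: 17.4
finger_force: 79.3
```

Call:
{"method": "send_rows", "body": {
  "rows": [-1,0.05,0,0,0,-1,0,0,0,0]
}}

```text
t: 29.08
eef_pos: [603.0, -78.7, 212.6]
eef_rot: [0.002, 0.708, 0.706, -0.0]
wrist_force: [0.4, -4.7, 6.8]
width: 17.8
finger_force: 79.3
```

No 10 N resistance this time, and contact started only near full depth, so the right side was already free. I'll draw out and lay the wedge down on the open bench in front of the module, near where it was.

Call:
{"method": "send_rows", "body": {
  "rows": [-1,-0.2,0,0,0,-1,-0.6,0,0,0,-1,-0.7,0,0,0,-1,0,0,0,0,-1,0,0,0,0]
}}

```text
t: 29.7
eef_pos: [601.7, -122.9, 210.7]
eef_rot: [-0.001, 0.708, 0.706, -0.0]
wrist_force: [0.0, 0.5, -0.7]
width: 17.9
finger_force: 78.5
```

```bash
python3 - <<'E'
from h import *
s=ctrl.get_state();print(s["t"],s["eef_pos"],s["wrist_force"])
t=optics.snapshot("top");cv2.imwrite("pics/t8.png",t)
im=optics.snapshot("wrist");cv2.imwrite("pics/w8.png",im)
c=optics.camera_info("wrist")
print(proj(c,[[603,50,75],[603,-14,53],[603,-14,42],[450,-20,0]]).round(0).tolist())
for n in("top0","t3","t7","t8"):
    i=cv2.imread(f"pics/{n}.png");g=cv2.cvtColor(i,cv2.COLOR_BGR2GRAY);print(n,blob((g<80).astype(np.uint8),(290,212,322,245)).mean(0))
E
```

```text
29.7 [ 601.70911224 -122.94078839  210.67562034] [ 0.04132861  0.50640664 -0.67185464]
[[317.0, -372.0], [316.0, 9.0], [316.0, 22.0], [-5.0, 68.0]]
top0 [306.1915  226.38298]
t3 [306.4     226.14667]
t7 [307.10638 226.02127]
t8 [305.86957 226.30435]
```

Call:
{"method": "send_rows", "body": {
  "rows": [-1,0,0,-0.8,0,-1,0,0,-0.8,0,-1,0.4,-0.45,-0.6,0,-1,0.8,-0.9,0,0,-1,0.8,-0.9,0,0]
}}

```text
t: 30.42
eef_pos: [534.1, -61.8, 277.6]
eef_rot: [0.0, 0.708, 0.706, 0.0]
wrist_force: [0.2, -0.1, -0.3]
width: 17.8
finger_force: 78.4
```

Call:
{"method": "send_rows", "body": {
  "rows": [-1,0.8,-0.9,0,0,-1,0.8,-0.9,0,0,-1,0.8,-0.9,0,0,-1,0.4,-0.45,0.4,0,-1,0,0,0.8,0]
}}

```text
t: 31.05
eef_pos: [439.9, 22.7, 241.8]
eef_rot: [0.001, 0.707, 0.707, 0.001]
wrist_force: [0.5, -0.6, 0.3]
width: 17.9
finger_force: 78.5
```

Call:
{"method": "send_rows", "body": {
  "rows": [-1,0,0,0.8,0,-1,0,0,0.8,0,-1,0,0,0.35,0,-1,0,0,0,0,-1,0,0,0,0]
}}

```text
t: 31.68
eef_pos: [441.1, 21.4, 183.7]
eef_rot: [0.001, 0.708, 0.706, 0.0]
wrist_force: [-0.1, -0.1, -0.8]
width: 17.9
finger_force: 78.5
```

```bash
python3 - <<'E'
from h import *
s=ctrl.get_state();print(s["t"],s["eef_pos"],s["wrist_force"])
b=np.mean([optics.snapshot("side") for _ in range(4)],0);cv2.imwrite("pics/s9.png",b)
for n in("side0","s4raw","s9"):
    g=cv2.cvtColor(cv2.imread(f"pics/{n}.png"),cv2.COLOR_BGR2GRAY).astype(float)
    for k,(u0,u1,v0,v1) in dict(R=(333,337,253,270),R2=(322,326,254,272),C=(321,326,230,248),L=(304,308,222,234)).items():
        print(n,k,g[v0:v1,u0:u1].mean(1).astype(int).tolist())
E
```

```text
31.675 [441.11887565  21.38069651 183.73865329] [-0.10789875 -0.06963145 -0.78535401]
side0 R [189, 191, 192, 187, 173, 150, 131, 115, 100, 85, 84, 100, 120, 133, 131, 121, 103]
side0 R2 [189, 192, 195, 194, 187, 164, 138, 120, 108, 95, 83, 85, 103, 122, 133, 129, 114, 98]
side0 C [158, 161, 161, 154, 131, 101, 78, 69, 67, 66, 69, 66, 69, 74, 89, 126, 168, 188]
side0 L [156, 159, 160, 161, 160, 166, 178, 185, 187, 188, 183, 178]
s4raw R [197, 198, 198, 195, 185, 165, 140, 126, 109, 93, 88, 101, 127, 138, 138, 126, 105]
s4raw R2 [192, 198, 201, 201, 195, 179, 150, 129, 115, 102, 86, 91, 105, 127, 136, 135, 120, 101]
s4raw C [163, 167, 167, 157, 132, 99, 77, 67, 67, 63, 64, 65, 71, 76, 93, 136, 176, 195]
s4raw L [60, 63, 67, 79, 117, 157, 169, 155, 137, 130, 127, 126]
s9 R [200, 184, 157, 129, 117, 108, 95, 86, 83, 87, 95, 110, 131, 143, 143, 131, 110]
s9 R2 [207, 200, 178, 146, 123, 115, 103, 90, 84, 85, 90, 100, 113, 132, 143, 141, 124, 104]
s9 C [168, 150, 121, 93, 78, 72, 72, 73, 72, 72, 79, 90, 130, 177, 200, 206, 206, 207]
s9 L [170, 171, 173, 178, 191, 199, 201, 199, 195, 191, 186, 178][ WARN:0@6.192] global loadsave.cpp:1063 imwrite_ Unsupported depth image for selected encoder is fallbacked to CV_8U.
```

Everything is now up about 5–6 mm (right 6.1, centre about 6, left about 5), so the second right pass was needed and it worked. I'll set the wedge down.

Call:
{"method": "send_rows", "body": {
  "rows": [-1,0,0,0.18,0,-1,0,0,0,0,-1,0,0,0.04,0,-1,0,0,0,0]
}}

```text
t: 32.38
eef_pos: [440.6, 21.4, 176.3]
eef_rot: [-0.0, 0.708, 0.706, -0.0]
wrist_force: [0.2, -0.1, -0.6]
width: 18.0
finger_force: 78.5
```

Call:
{"method": "send_rows", "body": {
  "rows": [-1,0,0,0.03,0,-1,0,0,0,0]
}}

```text
t: 32.62
eef_pos: [440.7, 21.4, 176.1]
eef_rot: [-0.0, 0.708, 0.706, -0.0]
wrist_force: [-2.7, 0.2, 9.4]
width: 17.7
finger_force: 79.8
```

Call:
{"method": "send_rows", "body": {
  "rows": [1,0,0,-0.02,0,1,0,0,0,0,1,0,0,0,0,1,0,0,0,0,1,0,0,-0.3,0],
  "force": 50
}}

```text
t: 33.25
eef_pos: [440.2, 21.5, 184.8]
eef_rot: [-0.001, 0.708, 0.706, -0.0]
wrist_force: [0.1, -1.1, 0.3]
width: 85.7
finger_force: 0.0
```

Call:
{"method": "send_rows", "body": {
  "rows": [1,0,0,-0.8,0,1,0,0,-1,0,1,0,0,-1,0,1,0,0,-1,0,1,0.2,0.9,0,0]
}}

```text
t: 33.88
eef_pos: [468.1, 27.2, 302.4]
eef_rot: [0.002, 0.708, 0.706, 0.001]
wrist_force: [0.8, 0.2, 0.4]
width: 85.1
finger_force: 0.0
```

Call:
{"method": "send_rows", "body": {
  "rows": [1,0.2,0.9,0,0,1,0.2,0.9,0,0,1,0.2,0.9,0,0,1,0.2,0.9,0,0,1,0,0.9,0,0]
}}

```text
t: 34.5
eef_pos: [603.5, 51.4, 299.6]
eef_rot: [0.0, 0.708, 0.706, 0.0]
wrist_force: [0.2, -0.3, 0.5]
width: 85.4
finger_force: 0.0
```

Call:
{"method": "send_rows", "body": {
  "rows": [1,0,0,0,0,1,0,0,0,0]
}}

```text
t: 34.75
eef_pos: [602.0, 51.0, 299.0]
eef_rot: [-0.0, 0.708, 0.706, -0.0]
wrist_force: [-1.4, 0.3, -0.9]
width: 85.6
finger_force: 0.0
```

```bash
python3 - <<'E'
from h import *
s=ctrl.get_state();print(s["t"],s["eef_pos"],s["wrist_force"])
c=optics.camera_info("top");im=optics.snapshot("top");cv2.imwrite("pics/t10.png",im);g=cv2.cvtColor(im,cv2.COLOR_BGR2GRAY)
a=proj(c,[[440,21,8]])[0].astype(int);print(a)
print("wedge",rect(ray(c,blob((g<60).astype(np.uint8),(a[0]-55,a[1]-12,a[0]+55,a[1]+14)),8)))
d=im.astype(int)[:,:,0]-im[:,:,2]
w=optics.camera_info("wrist");print(proj(w,[[602.5,49.5,81],[602.5,49.5,59]]).round(0))
E
```

```text
34.75 [602.02739615  50.99230426 299.0133645 ] [-1.36626973  0.34463034 -0.88373961]
[318 306]
wedge (array([441.3, -27.3]), array([53. , 66.1]), 90.02)
[[314. 268.]
 [314. 257.]]
```

Call:
{"method": "send_rows", "body": {
  "rows": [1,-0.03,0,0.9,0,1,0,0,0.8,0,1,0,0,0.35,0,1,0,0,0,0,1,0,0,0,0]
}}

```text
t: 35.42
eef_pos: [603.1, 50.0, 238.8]
eef_rot: [0.001, 0.708, 0.706, 0.001]
wrist_force: [0.3, 0.2, 0.2]
width: 85.6
finger_force: 0.0
```

Call:
{"method": "send_rows", "body": {
  "rows": [-1,0,0,0,0,-1,0,0,0,0,-1,0,0,0,0,-1,0,0,0,0,-1,0,0,0,0]
}}

```text
t: 36.05
eef_pos: [602.9, 50.0, 238.0]
eef_rot: [0.0, 0.708, 0.706, 0.0]
wrist_force: [-1.0, 0.3, 5.5]
width: 27.9
finger_force: 49.1
```

The collar is gripped: the jaw reads 27.9, the same 2 mm low as it did on the wedge. I'll lift it and carry it to the tray.

Call:
{"method": "send_rows", "body": {
  "rows": [-1,0,0,-0.2,0,-1,0,0,-0.4,0,-1,0,0,-0.8,0,-1,0,0,-0.6,0.3,-1,-0.5,-0.2,0,0.3]
}}

```text
t: 36.67
eef_pos: [596.9, 35.3, 299.7]
eef_rot: [0.002, 0.729, 0.684, 0.001]
wrist_force: [0.4, -0.6, -1.7]
width: 28.0
finger_force: 49.6
```

Call:
{"method": "send_rows", "body": {
  "rows": [-1,-0.9,-0.35,0,0,-1,-0.9,-0.35,0,0,-1,-0.9,-0.35,0,0,-1,-0.9,-0.35,0,0,-1,-0.9,-0.35,0,0]
}}

```text
t: 37.3
eef_pos: [533.9, -97.6, 296.6]
eef_rot: [-0.001, 0.73, 0.684, -0.001]
wrist_force: [0.8, -0.8, -1.8]
width: 28.2
finger_force: 49.6
```

Call:
{"method": "send_rows", "body": {
  "rows": [-1,-0.9,-0.35,0,0,-1,-0.9,-0.35,0,0,-1,-0.9,-0.35,0,0,-1,-0.6,-0.2,0,0,-1,0,0,0,0]
}}

```text
t: 37.92
eef_pos: [490.9, -193.9, 297.2]
eef_rot: [-0.0, 0.73, 0.683, -0.0]
wrist_force: [-0.6, 0.2, -1.6]
width: 28.1
finger_force: 49.6
```

```bash
python3 - <<'E'
from h import *
s=ctrl.get_state();q=s["eef_rot"];print(s["t"],s["eef_pos"],s["wrist_force"],s["width"],"yaw",np.degrees(2*np.arctan2(q[2],q[1])))
im=optics.snapshot("side");cv2.imwrite("pics/s11.png",im)
t=optics.snapshot("top");cv2.imwrite("pics/t11.png",t)
c=optics.camera_info("top");g=cv2.cvtColor(t,cv2.COLOR_BGR2GRAY)
print("wedge",rect(ray(c,blob((g<60).astype(np.uint8),(262,290,372,325)),8)))
cv2.imwrite("pics/v11.png",np.hstack([im[150:450,150:450],cv2.resize(t[190:340,250:480],(460,300))]))
E
```

```text
37.925 [ 490.90864093 -193.88644926  297.20303079] [-0.61627265  0.22135281 -1.62647585] 28.097810292490657 yaw 86.2230913961313
wedge (array([442.1,  22.7]), array([ 21.2, 166.2]), 90.44)
```

View pics/v11.png

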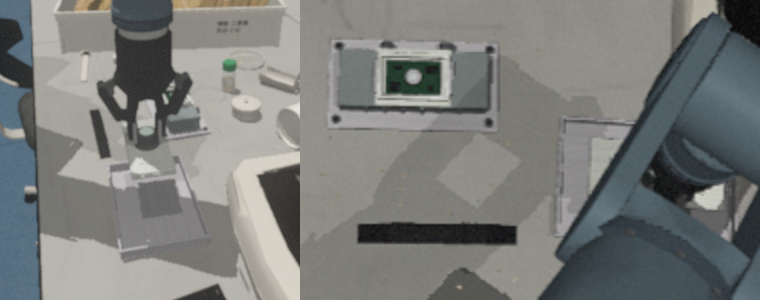

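The cover is held over the tray, the bare spigot shows on the module, and the wedge lies flat at (442, 23). Now I'll lower the cover.

Call:
{"method": "send_rows", "body": {
  "rows": [-1,-0.28,0.25,0.6,0,-1,0,0,1,0,-1,0,0,1,0,-1,0,0,0.5,0,-1,0,0,0,0]
}}

```text
t: 38.65
eef_pos: [498.4, -200.7, 203.6]
eef_rot: [-0.001, 0.729, 0.685, -0.0]
wrist_force: [-0.8, -0.2, -1.7]
width: 28.0
finger_force: 49.6
```

Call:
{"method": "send_rows", "body": {
  "rows": [-1,0,0,0.1,0,-1,0,0,0.1,0,-1,0,0,0,0]
}}

```text
t: 39.02
eef_pos: [498.7, -201.6, 199.0]
eef_rot: [0.0, 0.729, 0.684, 0.0]
wrist_force: [-0.1, -0.3, -2.0]
width: 27.8
finger_force: 49.6
```

Call:
{"method": "send_rows", "body": {
  "rows": [-1,0,0,0.06,0,-1,0,0,0,0]
}}

```text
t: 39.28
eef_pos: [498.6, -201.5, 196.8]
eef_rot: [-0.0, 0.729, 0.684, -0.0]
wrist_force: [0.4, -1.1, -2.1]
width: 27.8
finger_force: 49.6
```

Call:
{"method": "send_rows", "body": {
  "rows": [-1,0,0,0.05,0,-1,0,0,0,0]
}}

```text
t: 39.52
eef_pos: [498.6, -201.5, 195.1]
eef_rot: [-0.0, 0.729, 0.684, -0.0]
wrist_force: [-0.3, 0.1, -1.9]
width: 27.8
finger_force: 49.6
```

Call:
{"method": "send_rows", "body": {
  "rows": [-1,0,0,0.04,0,-1,0,0,0,0]
}}

```text
t: 39.78
eef_pos: [498.7, -201.5, 194.1]
eef_rot: [0.0, 0.729, 0.684, 0.0]
wrist_force: [0.7, 0.0, -0.8]
width: 28.0
finger_force: 49.6
```

Call:
{"method": "send_rows", "body": {
  "rows": [-1,0,0,0.04,0,-1,0,0,0,0]
}}

```text
t: 40.02
eef_pos: [498.8, -201.6, 193.6]
eef_rot: [0.0, 0.729, 0.685, -0.0]
wrist_force: [-1.1, 1.2, 5.7]
width: 28.1
finger_force: 50.4
```

Call:
{"method": "send_rows", "body": {
  "rows": [1,0,0,0,0,1,0,0,0,0,1,0,0,0,0,1,0,0,0,0,1,0,0,-0.3,0]
}}

```text
t: 40.65
eef_pos: [498.3, -201.3, 201.5]
eef_rot: [-0.001, 0.729, 0.684, -0.0]
wrist_force: [0.5, -0.7, -0.6]
width: 85.4
finger_force: 0.0
```

Call:
{"method": "send_rows", "body": {
  "rows": [1,0,0,-0.8,0,1,0,0,-1,0,1,0,0,-1,0,1,0,0,-1,0,1,0,0,-1,0]
}}

```text
t: 41.28
eef_pos: [498.5, -201.4, 347.6]
eef_rot: [0.0, 0.729, 0.685, 0.0]
wrist_force: [0.4, -0.7, 0.2]
width: 85.6
finger_force: 0.0
```

Call:
{"method": "send_rows", "body": {
  "rows": [1,1,0,0,0,1,1,0,0,0,1,1,0,0,0,1,1,0,0,0,1,1,0,0,0]
}}

```text
t: 41.9
eef_pos: [508.0, -50.8, 346.6]
eef_rot: [0.0, 0.729, 0.684, 0.0]
wrist_force: [-0.1, -0.3, 0.1]
width: 85.8
finger_force: 0.0
```

Call:
{"method": "send_rows", "body": {
  "rows": [1,1,0,0,0,1,1,0,0,0,1,0,0,0,0,1,0,0,0,0]
}}

```text
t: 42.4
eef_pos: [511.9, 7.7, 346.3]
eef_rot: [0.0, 0.729, 0.685, -0.0]
wrist_force: [-0.1, -0.6, -0.2]
width: 85.7
finger_force: 0.0
```

```bash
python3 - <<'E'
from h import *
s=ctrl.get_state();print(s["t"],s["eef_pos"],s["width"])
c=optics.camera_info("top");t=optics.snapshot("top");cv2.imwrite("pics/t12.png",t);g=cv2.cvtColor(t,cv2.COLOR_BGR2GRAY)
d=t.astype(int)[:,:,0]-t[:,:,2]
m=(d>-3).astype(np.uint8);m=cv2.morphologyEx(m,cv2.MORPH_CLOSE,np.ones((5,5)));m=cv2.morphologyEx(m,cv2.MORPH_OPEN,np.ones((5,5)))
print("tray",rect(ray(c,blob(m,(370,240,475,320)),18)))
a=proj(c,[[498.7,-201.6,14]])[0].astype(int)
print(a,"cover",rect(ray(c,blob((g>165).astype(np.uint8),(a[0]-38,a[1]-25,a[0]+38,a[1]+25)),13.5)))
print("collar",rect(ray(c,blob((g<90).astype(np.uint8),(a[0]-15,a[1]-15,a[0]+15,a[1]+15)),33)))
E
```

```text
42.4 [511.86688061   7.72480467 346.30215311] 85.65225006590263
tray (array([ 499.7, -193.5]), array([169.2, 211.3]), 89.1)
[422 279] cover (array([ 498.7, -205.8]), array([ 60.8, 121.6]), 85.67)
collar (array([ 497.2, -197.1]), array([31.7, 32.3]), 178.17)
```

The cover measures centred in the tray within about 5 mm, with the collar up and at the expected height. The wedge is flat and the arm is clear, so I'm handing the job in.

```bash
python3 -c "
from station import ctrl
print(ctrl.job_done())"
```

```text
the job is handed in; nothing more can be done
None
```

I pried the cover loose, laid the wedge flat on the bench, set the cover collar-up in the tray and handed the job in at about 42 s; no verdict came back, and the tray's own position wasn't cleanly re-measured at the end.

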